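# Clip the battery tester's sprung hook probe onto the terminal stud

## Task

Hook the tester's probe onto the battery's mushroom-headed terminal stud: bring the probe beside the stud, on the side where the hook's foot points at it, press the knob fully down clear of the stud, and, keeping it down, slide the probe along its rail until you feel the foot come lightly against the stud's stem under the head. Then ease the knob up until the hook holds the stud from below and let go, leaving it clipped. Never load the battery hard with the hook (keep it under 8 N, so do not land on the stud, ram it, or let the spring snap up), and do not shift the battery.

Things in the scene. Friction and masses are not known exactly. Their poses are not given: they have to be found in the camera images.
- tester: Battery tester, fixed: steel base plate 220 x 320 x 8 mm on the table, a grey post 180 mm tall at each end, and between them two level guide rods (d 10, axes 166 mm up) along the tester's y. Origin: on the table, straight below the line on which the probe travels, midway between the posts (inner faces at y = -134 and +134 mm). z up.
- carriage (a joint): Position (m) of the probe's axis along the tester's y (its x is 0); 0 = midway, range -0.095 to 0.095. An aluminium block 66 x 36 x 34 mm, top 183 mm above the table, with an upright barrel d 22, top 195 mm. It slides on the rods with about 0.8 N of friction and stays where it is left.
- plunger (a joint): How far the probe's plunger is pressed (m): 0 = up, 0.022 = fully down. Spring: 1.8 N when up, 4.5 N when down; it springs back. It carries the knob on top and the hook below. It stands at 0.014 when the foot bears up against the stud's head. Fully down, the foot is 8 mm below the head's underside and 6 mm above the lid; up, it passes 5 mm above the stud.
- knob (a point): Centre of the plunger's black round knob, d 24 mm, 25 mm tall, the highest part of the tester: 247.5 mm above the table when up, 225.5 mm when down. Below it is only a rod d 8, 40 mm long when up and 18 mm when down, then the barrel. Grip it from above, push it down, slide it along the tester's y.
- hook_tip (a point): End of the hook's foot, at its top face, 15 mm from the probe's axis; 135 mm above the table with the plunger up. The foot is a flat bar 10 mm wide, 4 mm thick, at the bottom of a shank d 6, and always points to the tester's +y.
- hook: The hook (shank and foot). Origin on the probe's axis, 135 mm below the foot's top face; axes as the tester's. It is springy along y: it gives 1 mm for every 4 N on the foot, up to 4 mm.
- battery: Loose battery, about 2.8 kg, white case, grey lid, 89 x 152 x 95 mm (its x, y, z; y nearly along the tester's y), standing on the tester's plate. Origin: centre of its underside. On the lid, at x = +25 mm, stand two terminals: at y = -55 mm a plain headless post d 18, 14 mm tall, not to be used; near y = +40 mm the mushroom-headed stud.
- slot (a point): Middle of the stud's slot, on the lid (battery x +25, y +40, z 95 mm). Stud: stem d 10; head d 22, 5 mm thick, underside 18 mm above the lid. It is bolted firmly anywhere up to 14 mm either way along the battery's y from here: its true place is not measured and must be seen or felt. With the foot against the stem, the probe's axis is 20 mm short of the stem's axis.

How it is judged:
On the way, in this order (a step that is already met when the one before it is completed fails the run):
1. the plunger is pressed down (more than 18 mm) with the hook touching nothing of the battery (value of joint plunger above 0.018 m and contact force between hook and battery below 0.3 N), for 0.1 s.
2. with the plunger still down, the hook bears against the stud with more than 1.2 N (value of joint plunger above 0.018 m and contact force between hook and battery above 1.2 N), for 0.2 s.
At the end, for the whole second after the job is handed in: The probe is left clipped on the stud: the plunger is held at 11 to 16.5 mm by the stud's head, the hook pulls up on the battery with more than 2 N, all at rest, the battery within 8 mm of where it was (value of joint plunger between 0.011 and 0.0165 m and contact force between hook and battery above 2 N and velocity of joint plunger between -0.01 and 0.01 m/s and linear speed of battery below 0.01 m/s and distance of battery from where it was at the start of the episode below 0.008 m); the robot touches nothing.
It fails at once if the hook loads the battery with more than 8 N (contact force between hook and battery above 8 N).
It fails at once if the battery is shifted by more than 8 mm (distance of battery from where it was at the start of the episode above 0.008 m).
It also fails if it takes over 61 s, if anything falls off the work surface, if the arm or the gripper's body presses on something with over 40 N, if the wrist force passes 120 N, or if a joint passes its speed limit or range.

## Robot

A 6-joint arm with a two-finger parallel gripper is mounted at the origin on the work surface. World frame = base frame: x ahead of the robot, y to its left, z up, the work surface at z = 0. Lengths are in m, angles in rad, forces in N, time in s.
With the tool pointing down it reaches from about 0.25 to 0.775 m from the base axis. Payload 4 kg.
Tool frame: the origin (TCP) lies midway between the tips of the shut fingers; the grasp point (between the pads) lies 19 mm behind it; y points along the fingers, x is the direction in which the jaws open and shut, and the axes are right-handed (so a half turn about y gives the same grasp; the last joint's range is limited). The gripper opens to 94 mm and grips with 3 to 60 N. Pads are 16 mm wide; open, the fingers measure 119 mm over their backs; the gripper's body (75 mm by 177 mm) begins 78 mm behind the grasp point.
Start: joints at [-1.233, 0.087, 1.371, -0, 1.684, -0.103], TCP at [0.235, -0.497, 0.206] pointing down, gripper open.
Joint ranges: [-3.1, 3.1], [-0.76, 2.03], [0.27, 2.55], [-1.08, 4.22], [0.17, 2.65], [-2.57, 2.57]. Speed limits (rad/s): [2.79, 2.79, 3.14, 3.14, 3.14, 3.14].

## Interface

Orientations are given as [roll, pitch, yaw] about the fixed x, y, z axes, in that order (R = Rz(yaw) Ry(pitch) Rx(roll)).
In Python, from bench import robot gives the robot as it stands.
- The arm moves only by the shell command python3 -m creep 'ROWS'. ROWS is JSON, a list of rows, each a list of 7 numbers: the shift along the tool's x, y, z in mm, then the turn, a rotation vector about the tool's x, y, z in degrees, then the closure in counts, from 0 (fully open) to 255 (shut). A call has 1 to 5 rows; each row is the pose to reach, as a shift and turn from the pose commanded when the call began, along the tool's axes at that moment; what a row does not reach only later rows make up. A row lasts 1/8 s, in which the tool goes at most 62.5 mm and 10.7 degrees, less where a joint would pass 70% of its speed; a pose out of reach is approached as far as the arm can. A call with a gripper value outside its range is refused whole. The fingers move at their own pace and stop on an object; the grip force is fixed at half the most. Time passes only in rows, so rows that repeat a pose let the fingers close. It gives the time, the measured TCP pose, the force and the opening at its end, in the units of the state.
- robot.get_obs(): the state, without advancing time (a new reading comes with each control period).
- robot.snapshot(name): name is "side" or "top" or "wrist"; returns a dict with "color" (384x512x3 uint8, blue, green, red), "fx", "fy", "cx", "cy" (pixels), "world_from_camera" (4x4, takes a point from camera to world coordinates); the wrist camera has in their place "mount" (4x4, takes a point from camera to tool coordinates, whose origin is the TCP and whose axes are the tool frame's). Camera axes: x right, y down, z forward; pixel columns grow to the right and rows downward; lengths in m; the calibration is good to about 2 mm. A picture is of the moment at which its call begins: read the wrist's pose just before it. There is no depth.
- robot.close_job(): hands the job in, once; it reports no verdict.
Trained networks look in the newest picture that a camera, given by its name, has taken for a name from the list of things; names that differ only in an ending like _2 or _b are one class to them, and where a whole thing is asked for, a point or a joint stands for the part that bears it (a point fixed in the world has none). Each returns a list of dicts, best first, with "p" (0 to 1); they miss things now and then, are a little off and sometimes report something else, mostly with a low value. They report only what shows in the picture. A call takes as long as a camera call.
- robot.spot_in(name, camera): "point" ([x, y, z] in m, in world coordinates, good to about 4 mm: the middle of the surface that is visible of it).
- robot.landmark_of(name, camera): "point" ([x, y, z] in m, in world coordinates, good to about 4 mm: a listed point, or the origin of a listed thing).
The state is a dict: "time": time; "joint_positions": joint angles; "qvel": joint speeds; "joint_torque": joint torques, N m; "tool_pos": TCP position; "ee_rot": TCP orientation; "wrist_force": force on the tool from outside, world axes, zero at the start; "wrist_torque": the same for the moment, N m; "width": finger opening in m.
Only numpy, scipy, OpenCV 4.12 (cv2) and the standard library are available. Lean on these libraries where they do the work, as an engineer would, in place of code of your own. Each camera call takes 0.05 s, during which the arm holds its last target.

## Working session

There is one attempt and no reset: what is moved stays moved. The work goes in short steps, Python scripts to look and compute and a shell command to move; the robot and the scene stay as the last step left them, time stands still between calls to the robot, and variables do not carry over. Pictures are saved under pics/ and viewed, and the job is handed in when it is done.

```bash
mkdir -p pics
python3 - <<'E'
from bench import robot
import cv2
o=robot.get_obs(); print(o)
for c in ["side","top","wrist"]:
    s=robot.snapshot(c); cv2.imwrite(f"pics/{c}0.png",s["color"])
    for n in ["tester","knob","hook_tip","battery","slot"]:
        try:
            r=robot.landmark_of(n,c); print(c,n,[( [round(v,4) for v in d["point"]],round(d["p"],2)) for d in r[:2]])
        except Exception as e: print(c,n,e)
print(robot.get_obs()["time"])
E
```

```text
{'time': 0.0, 'joint_positions': array([-1.23309074e+00,  8.79647198e-02,  1.37225678e+00, -3.77124775e-06,
        1.68359274e+00, -1.03097168e-01]), 'qvel': array([ 0.00062819,  0.00066343,  0.00016293, -0.00117753, -0.0010768 ,
        0.00048308]), 'joint_torque': array([ 7.56349054e-04, -3.40186501e+01, -3.02423859e+01,  7.17993896e-02,
        3.31095478e-02, -1.72696127e-04]), 'tool_pos': array([ 0.2344786 , -0.49690442,  0.20429759]), 'ee_rot': array([-1.57057142,  0.00221017, -1.12999375]), 'wrist_force': array([ 0.07273679, -0.57385647,  0.33046407]), 'wrist_torque': array([ 0.04527918, -0.02705061, -0.08444514]), 'width': 0.09403578325870042}
side tester [([0.5132, -0.0662, -0.0023], 0.72)]
side knob [([0.5182, -0.0183, 0.2473], 0.93), ([0.4883, -0.0823, 0.0054], 0.68)]
side hook_tip [([0.5142, -0.0664, -0.0009], 0.18)]
side battery [([0.4866, -0.0859, 0.0057], 0.79)]
side slot [([0.5161, -0.0397, 0.1021], 0.84)]
top tester []
top knob [([0.5157, -0.0174, 0.2476], 0.78)]
top hook_tip []
top battery [([0.4877, -0.0784, 0.0096], 0.66)]
top slot [([0.5129, -0.0437, 0.1078], 0.7)]
wrist tester []
wrist knob []
wrist hook_tip []
wrist battery []
wrist slot []
0.9
```

View images.

View pics/side0.png

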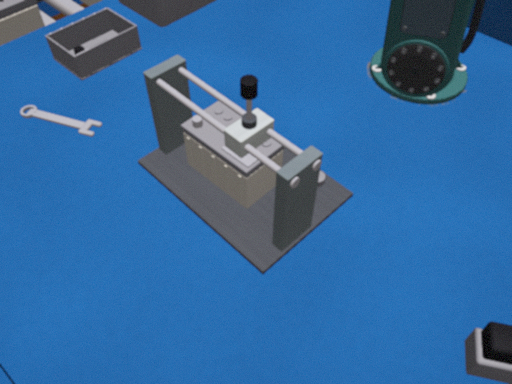

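View pics/top0.png

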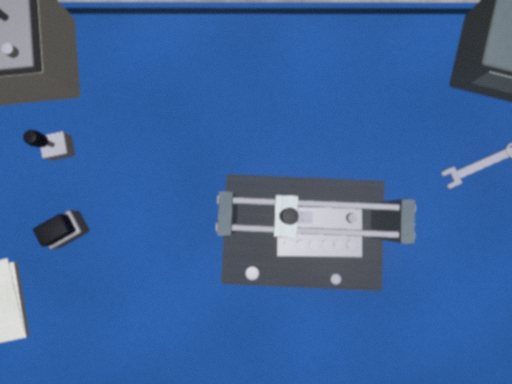

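Run:
```python
from bench import robot
for c in ["side","top"]:
    s=robot.snapshot(c); print(c,s["fx"],s["cx"],s["cy"],s["world_from_camera"].round(4).tolist())
```

```text
side 478.9412974332981 261.3709069832595 189.54295309651434 [[-0.6785, 0.5588, -0.477, 0.8769], [0.7345, 0.5297, -0.4242, 0.3299], [0.0156, -0.6381, -0.7698, 0.6439], [0.0, 0.0, 0.0, 1.0]]
top 401.1553795447174 256.62083996462883 191.0126406355691 [[0.0026, -0.9982, 0.0601, 0.5175], [-1.0, -0.0025, 0.0004, 0.0285], [-0.0003, -0.0601, -0.9982, 0.8159], [0.0, 0.0, 0.0, 1.0]]
```

```bash
cat > h.py <<'E'
import numpy as np
def bp(s,u,v,z):
    T=s["world_from_camera"]; d=T[:3,:3]@np.array([(u-s["cx"])/s["fx"],(v-s["cy"])/s["fy"],1]); o=T[:3,3]
    return o+d*(z-o[2])/d[2]
E
python3 - <<'E'
from bench import robot
import cv2
s=robot.snapshot("top"); a=s["color"]
cv2.imwrite("pics/t1.png",cv2.resize(a[165:300,205:425],(792,486),interpolation=cv2.INTER_CUBIC))
s=robot.snapshot("side"); a=s["color"]
cv2.imwrite("pics/s1.png",cv2.resize(a[50:275,130:360],None,fx=2.6,fy=2.6,interpolation=cv2.INTER_CUBIC))
E
```

```text
(no output)
```

View pics/t1.png

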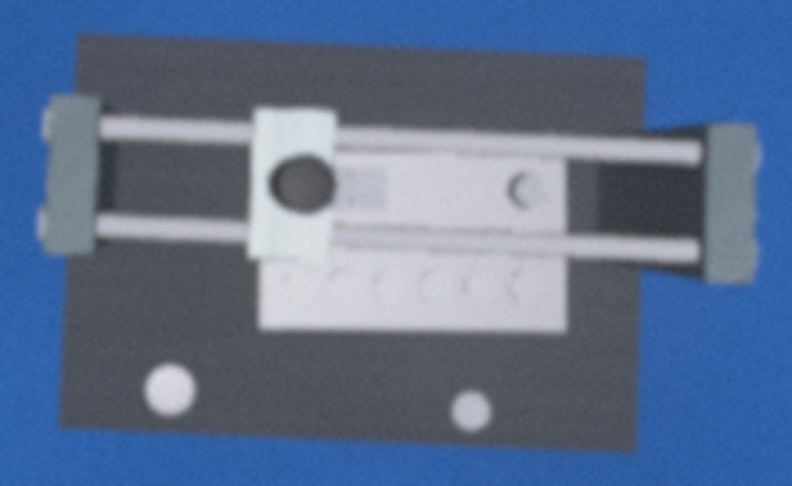

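View pics/s1.png

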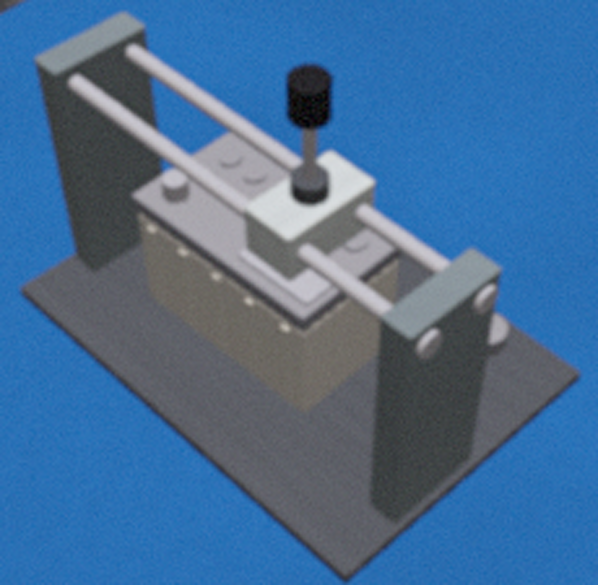

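Run:
```python
from bench import robot
from h import *
s=robot.snapshot("top")
f=lambda u,v,z: bp(s,205+u/3.6,165+v/3.6,z).round(4)
a,b,c,d=f(120,127,.168),f(680,151.5,.168),f(120,225.5,.168),f(680,249,.168)
for p,q in((a,b),(c,d)):
    e=p-q; print(p,q,np.degrees(np.arctan2(-e[0],e[1])))
print("posts",f(100,175,.18),f(706,203,.18), "knobtop",f(304,183,.260))
print("batt corners",f(259,329,.095),f(567,331,.095),"post",f(530,190,.109))
print(np.mean([a,b,c,d],0), robot.landmark_of("knob","top")[0], robot.get_obs()["time"])
```

```text
[0.5415 0.0583 0.168 ] [ 0.5311 -0.1929  0.168 ] -2.370764330250367
[0.4974 0.058  0.168 ] [ 0.4876 -0.1921  0.168 ] -2.243948526755393
posts [0.5199 0.0664 0.18  ] [ 0.5083 -0.1998  0.18  ] knobtop [ 0.5167 -0.0168  0.26  ]
batt corners [ 0.4443 -0.0077  0.095 ] [ 0.4437 -0.1603  0.095 ] post [ 0.5134 -0.1394  0.109 ]
[ 0.5144   -0.067175  0.168   ] {'point': [0.514, -0.0168, 0.2458], 'p': 0.56} 1.2
```

```bash
cat >> h.py <<'E'
from scipy.spatial.transform import Rotation as Ro
TY=np.array([0.0403,0.9992,0]); TX=np.array([0.9992,-0.0403,0]); TO=np.array([0.5141,-0.0667,0])
def plan(robot,tgt,yaw_deg):
    o=robot.get_obs(); R=Ro.from_euler("xyz",o["ee_rot"])
    Rt=Ro.from_euler("xyz",[-90,0,yaw_deg],degrees=True)
    d=R.inv().apply(np.array(tgt)-o["tool_pos"])*1000
    rv=np.degrees((R.inv()*Rt).as_rotvec())
    print("t",o["time"],"tcp",o["tool_pos"].round(4),"F",o["wrist_force"].round(2),"w",round(o["width"],4))
    print("row",d.round(1),rv.round(2))
E
python3 -c "
from h import *;from bench import robot
plan(robot,[.5165,-.0168,.33],-92.3)"
python3 -m creep '[[0,-60,0,0,0,0,0],[-315,-125,461,0,27.6,0,0],[-315,-125,461,0,27.6,0,0],[-315,-125,461,0,27.6,0,0],[-315,-125,461,0,27.6,0,0]]'
python3 -c "
from h import *;from bench import robot
plan(robot,[.5165,-.0168,.33],-92.3)"
```

```text
t 1.2 tcp [ 0.2347 -0.4975  0.2055] F [-0.19  0.47 -0.31] w 0.0938
row [-314.4 -124.5  460. ] [-0.000e+00  2.756e+01  1.000e-02]
time: 1.82
tool_pos: [0.3587, -0.2858, 0.2943]
ee_rot: [-1.57, -0.0, -1.613]
wrist_force: [0.9, -0.1, -0.8]
width: 0.0945
t 1.825 tcp [ 0.3587 -0.2858  0.2943] F [ 0.93 -0.11 -0.81] w 0.0945
row [-275.5  -35.7  146.3] [-0.04 -0.12  0.03]
```

```bash
python3 -m creep '[[-275,-35,146,0,0,0,0],[-275,-35,146,0,0,0,0],[-275,-35,146,0,0,0,0],[-275,-35,146,0,0,0,0],[-275,-35,146,0,0,0,0]]'
python3 - <<'E'
from h import *;from bench import robot
import cv2
plan(robot,[.5165,-.0168,.33],-92.3)
s=robot.snapshot("wrist"); cv2.imwrite("pics/w1.png",s["color"]); print(s["mount"].round(3).tolist(),s["fx"])
print(robot.landmark_of("knob","wrist")[:2])
print(robot.landmark_of("slot","wrist")[:2])
s=robot.snapshot("side"); cv2.imwrite("pics/s2.png",s["color"])
E
```

```text
time: 2.45
tool_pos: [0.5155, -0.0175, 0.3293]
ee_rot: [-1.57, -0.0, -1.612]
wrist_force: [0.6, -0.3, 0.4]
width: 0.0934
t 2.45 tcp [ 0.5155 -0.0175  0.3293] F [ 0.55 -0.28  0.4 ] w 0.0934
row [-0.7 -0.7  1. ] [-0.06 -0.04  0.03]
[[1.0, -0.0, -0.001, -0.001], [0.001, -0.238, 0.971, -0.179], [-0.0, -0.971, -0.238, 0.069], [0.0, 0.0, 0.0, 1.0]] 279.1045470082641
[{'point': [0.5186, -0.0166, 0.2444], 'p': 0.61}]
[{'point': [0.5135, -0.0439, 0.1035], 'p': 0.67}]
```

View pics/w1.png

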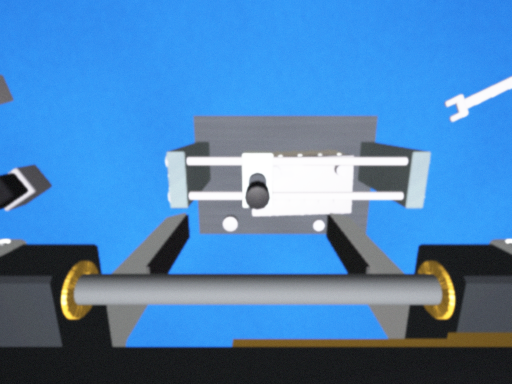

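View pics/s2.png

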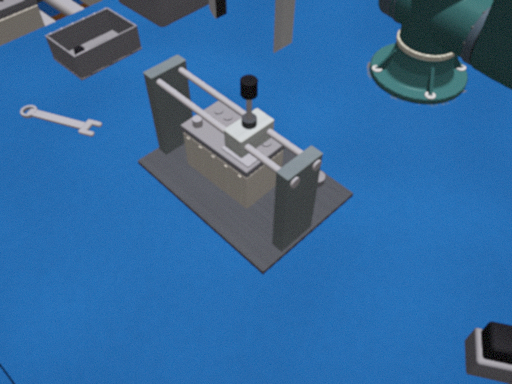

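```bash
python3 -m creep '[[-1,60,1,0,0,0,0],[-1,101,1,0,0,0,0],[-1,101,1,0,0,0,0],[-1,101,1,0,0,0,130],[-1,101,1,0,0,0,255]]'
python3 -m creep '[[0,0,0,0,0,0,255],[0,0,0,0,0,0,255],[0,0,0,0,0,0,255]]'
python3 - <<'E'
from h import *;from bench import robot
import cv2
plan(robot,[.5165,-.0168,.2285],-92.3)
s=robot.snapshot("side"); cv2.imwrite("pics/s3.png",cv2.resize(s["color"][30:275,130:420],None,fx=2.4,fy=2.4))
E
```

```text
time: 3.28
tool_pos: [0.5171, -0.0192, 0.2309]
ee_rot: [-1.565, -0.001, -1.613]
wrist_force: [-0.5, -0.1, -0.4]
width: 0.0774
time: 3.65
tool_pos: [0.5159, -0.0184, 0.228]
ee_rot: [-1.57, -0.0, -1.612]
wrist_force: [-0.0, 0.3, 0.7]
width: 0.0474
t 3.65 tcp [ 0.5159 -0.0184  0.228 ] F [-0.05  0.33  0.72] w 0.0474
row [-1.6 -0.5  0.5] [-0.02 -0.04  0.01]
```

View pics/s3.png

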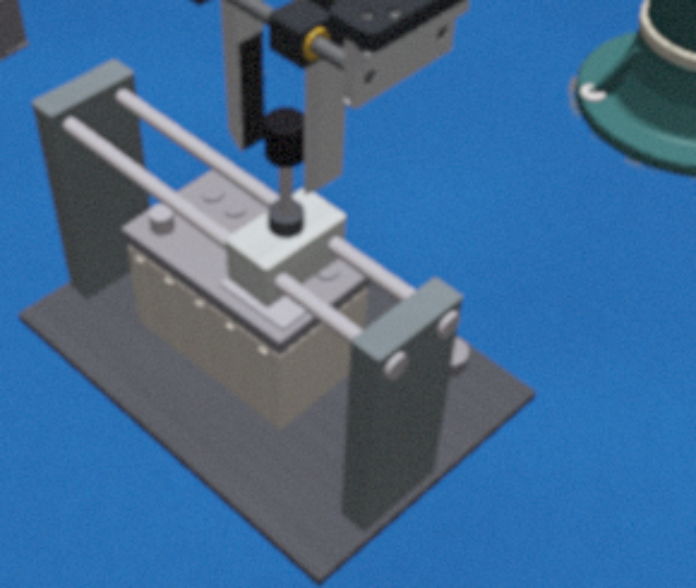

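```bash
python3 -m creep '[[0,0,0,0,0,0,255],[0,0,0,0,0,0,255],[0,0,0,0,0,0,255],[0,0,0,0,0,0,255]]'
python3 - <<'E'
from h import *;from bench import robot
import cv2
plan(robot,[.5165-.0035,-.0168-.085,.2285],-92.3)
E
```

```text
time: 4.2
tool_pos: [0.5158, -0.0183, 0.2277]
ee_rot: [-1.571, 0.0, -1.612]
wrist_force: [-0.0, 0.2, -0.6]
width: 0.0236
t 4.2 tcp [ 0.5158 -0.0183  0.2277] F [-0.04  0.23 -0.59] w 0.0236
row [83.5 -0.9  0.6] [ 0.01 -0.04 -0.01]
```

```bash
python3 -m creep '[[15,0,0,0,0,0,255],[35,0,0,0,0,0,255],[55,0,0,0,0,0,255],[65,0,0,0,0,0,255],[65,0,0,0,0,0,255]]'
python3 - <<'E'
from h import *;from bench import robot
import cv2
plan(robot,[.5165,-.0168,.2285],-92.3)
for c in ["side","top","wrist"]:
    s=robot.snapshot(c); cv2.imwrite(f"pics/{c}4.png",s["color"])
    x={"side":(slice(70,230),slice(150,350)),"top":(slice(165,300),slice(205,425)),"wrist":(slice(100,260),slice(150,450))}[c]
    cv2.imwrite(f"pics/{c}4c.png",cv2.resize(s["color"][x],None,fx=2.6 if c=="wrist" else 3.6,fy=2.6 if c=="wrist" else 3.6,interpolation=cv2.INTER_CUBIC))
    for n in ["slot","hook_tip","battery"]: print(c,n,[(d["point"].__repr__(),d["p"]) for d in robot.landmark_of(n,c)[:1]])
E
```

```text
time: 4.82
tool_pos: [0.513, -0.0847, 0.2277]
ee_rot: [-1.571, -0.001, -1.614]
wrist_force: [0.5, -1.2, -1.0]
width: 0.0235
t 4.825 tcp [ 0.513  -0.0847  0.2277] F [ 0.55 -1.23 -0.95] w 0.0235
row [-68.   -0.9   0.6] [ 0.01 -0.15  0.05]
side slot [('[0.5167, -0.0396, 0.1025]', 0.7)]
side hook_tip []
side battery [('[0.4865, -0.0844, 0.006]', 0.83)]
top slot []
top hook_tip []
top battery [('[0.4885, -0.0838, 0.0107]', 0.63)]
wrist slot [('[0.5111, -0.0466, 0.1091]', 0.78)]
wrist hook_tip []
wrist battery []
```

View pics/side4c.png

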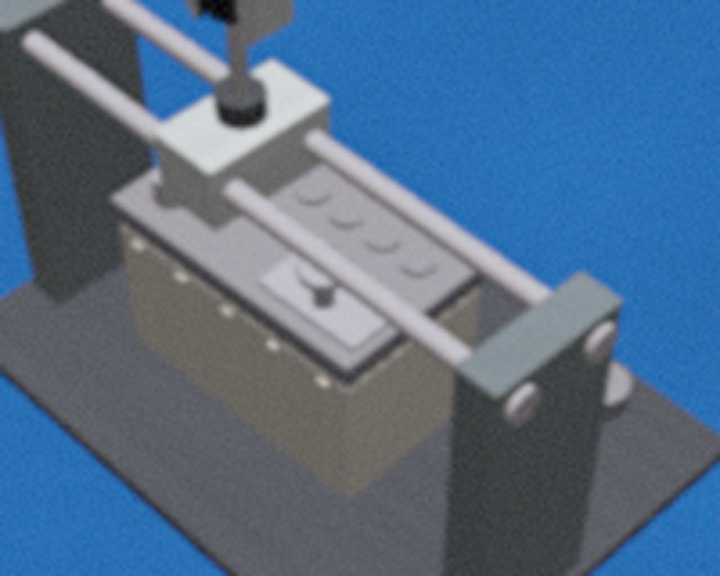

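View pics/top4c.png

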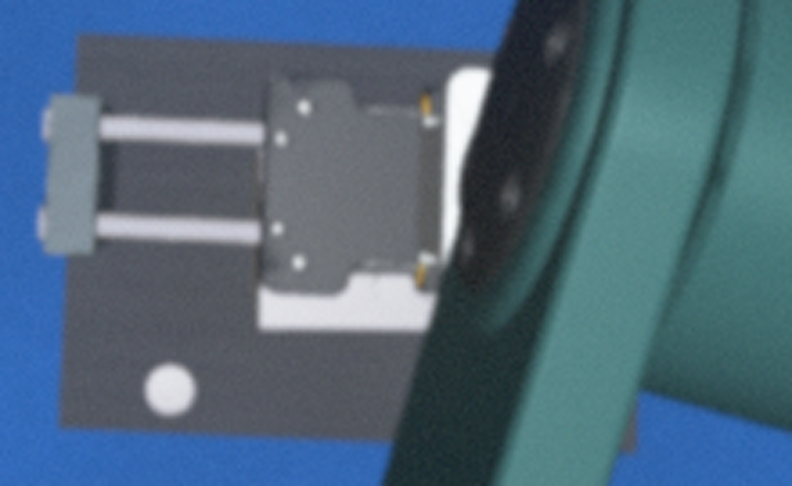

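View pics/wrist4.png

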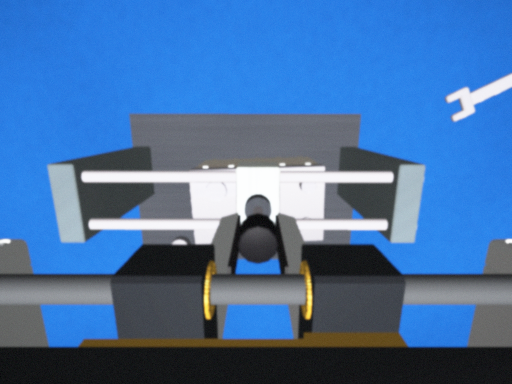

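Run:
```python
import cv2
from h import *;from bench import robot
a=cv2.imread("pics/side4.png")[125:180,205:275]; cv2.imwrite("pics/sz.png",cv2.resize(a,None,fx=10,fy=10,interpolation=cv2.INTER_CUBIC))
a=cv2.imread("pics/wrist4.png")[150:250,180:340]; cv2.imwrite("pics/wz.png",cv2.resize(a,None,fx=5,fy=5,interpolation=cv2.INTER_CUBIC))
```

```text
(no output)
```

View pics/sz.png

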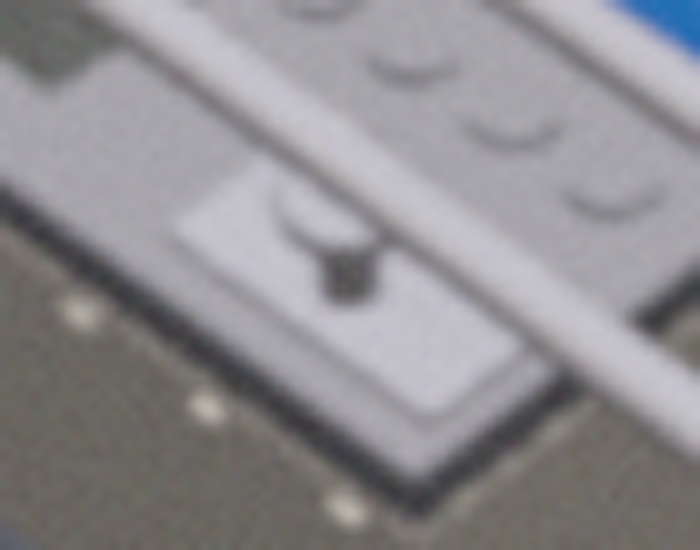

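View pics/wz.png

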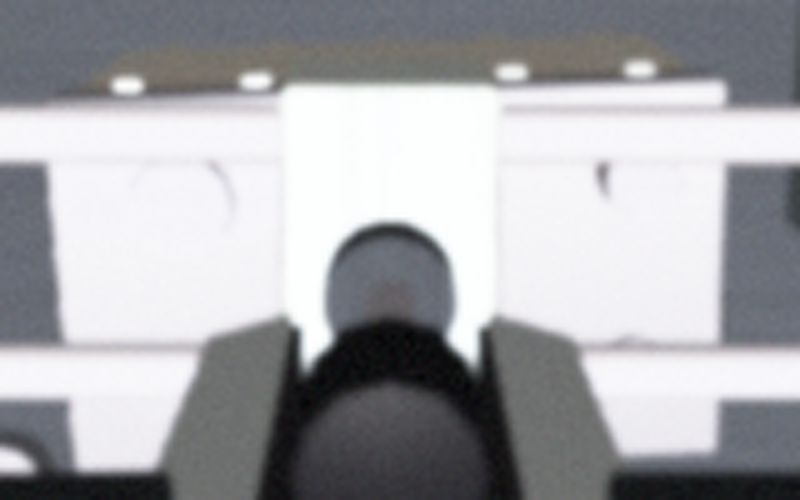

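Run:
```python
from h import *;from bench import robot
s=robot.snapshot("side")
p=bp(s,205+35,125+29.2,.103); print("side stem",p, "slot plate corners",[bp(s,205+a/10,125+b/10,.103).round(4).tolist() for a,b in((175,230),(430,412),(525,345),(415,515))])
q=bp(s,205+(275+375)/20,125+20,.121)
print("battcorner front", bp(s,205+41.5,125+49,.103).round(4))
o=robot.get_obs(); w=robot.snapshot("wrist"); R=Ro.from_euler("xyz",o["ee_rot"]).as_matrix()
T=np.eye(4);T[:3,:3]=R;T[:3,3]=o["tool_pos"]; w["world_from_camera"]=T@w["mount"]
for u in (130,183,233): print("wrist head",u,bp(w,180+u/5,150+38,.126).round(4))
print("post edge?",bp(w,180+598/5,150+36,.117).round(4),"barrel",bp(w,180+391/5,150+56,.195).round(4),"carr edges",bp(w,180+283/5,150+40,.183).round(4),bp(w,180+497/5,150+40,.183).round(4))
print("batt edges",bp(w,180+48/5,150+40,.103).round(4),bp(w,180+725/5,150+40,.103).round(4))
def ty(p): return (p-TO)@TY
print(ty(p),ty(np.array([.513,-.0847,0])),o["wrist_force"])
```

```text
side stem [ 0.51209992 -0.04099346  0.103     ] slot plate corners [[0.5214, -0.0704, 0.103], [0.5218, -0.0144, 0.103], [0.5016, -0.0135, 0.103], [0.5385, -0.0016, 0.103]]
battcorner front [ 0.5349 -0.0051  0.103 ]
wrist head 130 [ 0.5173 -0.0284  0.126 ]
wrist head 183 [ 0.5168 -0.0394  0.126 ]
wrist head 233 [ 0.5164 -0.0497  0.126 ]
post edge? [ 0.5134 -0.1264  0.117 ] barrel [ 0.5168 -0.0824  0.195 ] carr edges [ 0.5276 -0.065   0.183 ] [ 0.5262 -0.1003  0.183 ]
batt edges [ 0.5105 -0.0052  0.103 ] [ 0.5043 -0.1569  0.103 ]
0.025605367155179935 -0.01802993 [-0.11684107 -0.1010214  -0.73552808]
```

```bash
python3 -m creep '[[0,6,0,0,0,0,255],[0,12,0,0,0,0,255],[0,18,0,0,0,0,255],[0,21,0,0,0,0,255],[0,21,0,0,0,0,255]]'
python3 -m creep '[[0,0,0,0,0,0,255],[0,0,0,0,0,0,255]]'
python3 - <<'E'
from h import *;from bench import robot
import cv2
plan(robot,[.5165,-.0168,.2285],-92.3)
s=robot.snapshot("side"); cv2.imwrite("pics/s5.png",cv2.resize(s["color"][60:190,150:300],None,fx=4.4,fy=4.4,interpolation=cv2.INTER_CUBIC))
E
```

```text
time: 6.15
tool_pos: [0.5131, -0.0834, 0.2066]
ee_rot: [-1.571, 0.0, -1.612]
wrist_force: [-2.0, 0.4, 3.6]
width: 0.0231
time: 6.4
tool_pos: [0.5132, -0.0834, 0.207]
ee_rot: [-1.571, -0.0, -1.612]
wrist_force: [-2.2, 2.1, 3.4]
width: 0.0235
t 6.4 tcp [ 0.5132 -0.0834  0.207 ] F [-2.25  2.12  3.41] w 0.0235
row [-66.7 -21.5   0.6] [-0.01 -0.05  0.01]
```

View pics/s5.png

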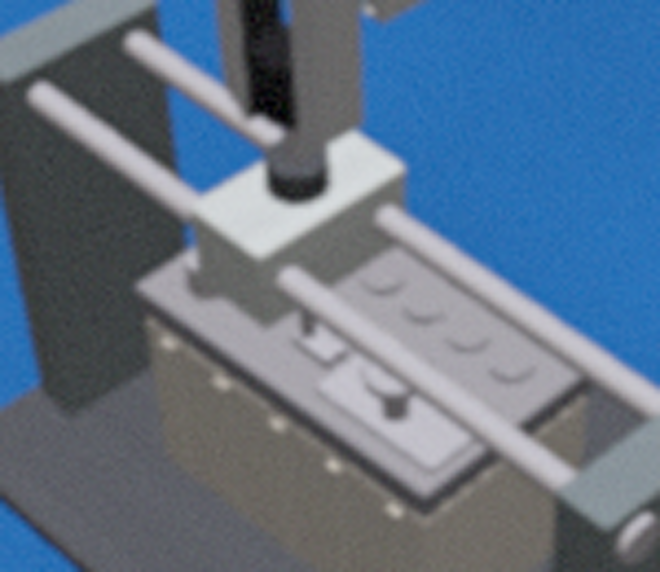

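```bash
python3 -m creep '[[-4,0,0,0,0,0,255],[-9,0,0,0,0,0,255],[-13,0,0,0,0,0,255],[-15,0,0,0,0,0,255],[-15,0,0,0,0,0,255]]'
cat >> h.py <<'E'
def st(robot,n=1):
    o=robot.get_obs(); F=o["wrist_force"]
    print("t",round(o["time"],2),"tcp",(o["tool_pos"]*1000).round(2),"F",F.round(2),"Fty",round(float(F@TY),2))
E
python3 -m creep '[[-1,0,0,0,0,0,255],[-1,0,0,0,0,0,255]]'; python3 -c "
from h import *;from bench import robot
st(robot)"
python3 -m creep '[[-1,0,0,0,0,0,255],[-1,0,0,0,0,0,255]]'; python3 -c "
from h import *;from bench import robot
st(robot)
import cv2
s=robot.snapshot('side'); cv2.imwrite('pics/s6.png',cv2.resize(s['color'][110:180,200:290],None,fx=8,fy=8,interpolation=cv2.INTER_CUBIC))
st(robot)"
```

```text
time: 7.08
tool_pos: [0.5138, -0.068, 0.2068]
ee_rot: [-1.571, 0.0, -1.611]
wrist_force: [-2.8, 0.5, 2.8]
width: 0.0233
time: 7.32
tool_pos: [0.5138, -0.0674, 0.2068]
ee_rot: [-1.571, -0.0, -1.612]
wrist_force: [-2.0, 0.2, 3.7]
width: 0.0233
t 7.33 tcp [513.81 -67.42 206.76] F [-2.01  0.21  3.66] Fty 0.13
time: 7.58
tool_pos: [0.5139, -0.0664, 0.2068]
ee_rot: [-1.571, -0.0, -1.612]
wrist_force: [-1.9, 0.5, 4.1]
width: 0.023
t 7.58 tcp [513.87 -66.45 206.76] F [-1.86  0.47  4.09] Fty 0.4
t 7.62 tcp [513.87 -66.43 206.75] F [-0.98 -0.21  4.2 ] Fty -0.25
```

View pics/s6.png

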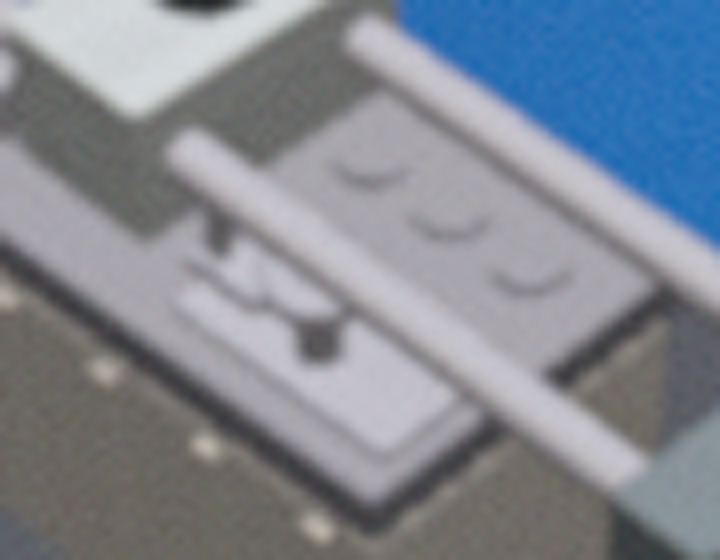

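```bash
for i in 1 2; do python3 -m creep '[[-1,0,0,0,0,0,255],[-1,0,0,0,0,0,255]]' >/dev/null; python3 -c "
from h import *;from bench import robot
st(robot)"; done
for i in 1 2 3; do python3 -m creep '[[-0.5,0,0,0,0,0,255],[-0.5,0,0,0,0,0,255]]'>/dev/null; python3 -c "
from h import *;from bench import robot
st(robot)"; done
```

```text
t 7.88 tcp [513.91 -65.35 206.78] F [-2.6  -1.55  4.48] Fty -1.65
t 8.12 tcp [513.95 -64.32 206.74] F [-1.   -0.77  4.62] Fty -0.81
t 8.38 tcp [513.97 -63.88 206.75] F [-1.91 -0.64  4.14] Fty -0.71
t 8.62 tcp [513.99 -63.4  206.75] F [-2.28 -0.51  4.47] Fty -0.6
t 8.88 tcp [514.01 -62.85 206.77] F [-1.44  0.13  3.9 ] Fty 0.08
```

```bash
for i in 1 2 3; do python3 -m creep '[[-0.5,0,0,0,0,0,255]]' >/dev/null; for k in 1 2; do python3 -m creep '[[0,0,0,0,0,0,255]]' >/dev/null; python3 -c "
from h import *;from bench import robot
st(robot)"; done; done
```

```text
t 9.12 tcp [514.03 -62.39 206.77] F [-1.89 -0.3   3.27] Fty -0.38
t 9.25 tcp [514.04 -62.36 206.74] F [-2.16 -0.63  3.24] Fty -0.71
t 9.5 tcp [514.07 -61.9  206.79] F [-2.45 -0.21  3.46] Fty -0.31
t 9.62 tcp [514.05 -61.9  206.76] F [-1.42 -0.48  3.33] Fty -0.54
t 9.88 tcp [514.08 -61.39 206.77] F [-1.79  0.62  3.64] Fty 0.55
t 10.0 tcp [514.08 -61.41 206.78] F [-2.29 -0.34  3.16] Fty -0.43
```

```bash
for i in 1 2; do python3 -m creep '[[-0.5,0,0,0,0,0,255]]' >/dev/null; for k in 1 2 3; do python3 -m creep '[[0,0,0,0,0,0,255]]' >/dev/null; python3 -c "
from h import *;from bench import robot
st(robot)"; done; done
python3 -c "
from h import *;from bench import robot
import cv2
s=robot.snapshot('side'); cv2.imwrite('pics/s7.png',cv2.resize(s['color'][110:180,200:290],None,fx=8,fy=8,interpolation=cv2.INTER_CUBIC))
"
```

```text
t 10.25 tcp [514.1  -60.89 206.79] F [-0.87 -0.74  3.09] Fty -0.78
t 10.38 tcp [514.08 -60.91 206.77] F [-1.66 -0.32  3.49] Fty -0.38
t 10.5 tcp [514.11 -60.87 206.76] F [-1.54 -0.47  4.02] Fty -0.53
t 10.75 tcp [514.11 -60.4  206.79] F [-1.97 -0.26  3.76] Fty -0.34
t 10.88 tcp [514.11 -60.42 206.77] F [-1.71 -0.57  4.2 ] Fty -0.64
t 11.0 tcp [514.09 -60.41 206.77] F [-1.83 -1.04  3.55] Fty -1.12
```

View pics/s7.png

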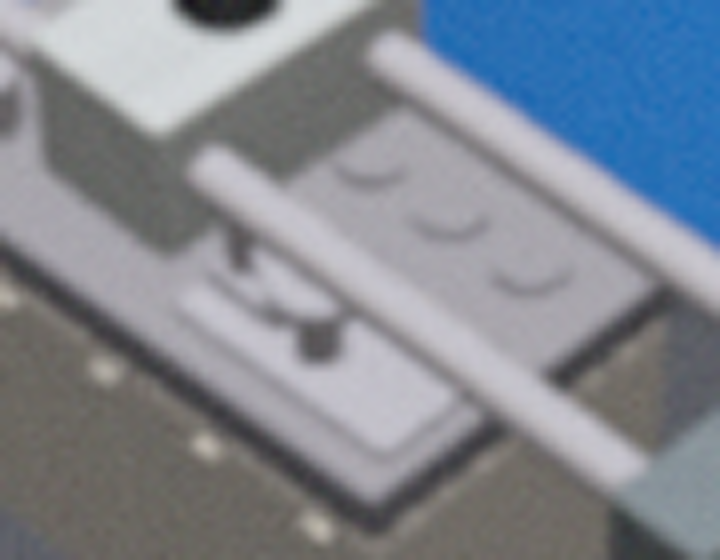

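```bash
for i in 1 2 3; do python3 -m creep '[[-0.5,0,0,0,0,0,255]]' >/dev/null; for k in 1 2 3; do python3 -m creep '[[0,0,0,0,0,0,255]]' >/dev/null; python3 -c "
from h import *;from bench import robot
st(robot)"; done; done
```

```text
t 11.3 tcp [514.13 -59.91 206.8 ] F [-1.39  0.48  3.22] Fty 0.42
t 11.43 tcp [514.13 -59.9  206.8 ] F [-1.82 -0.12  2.71] Fty -0.19
t 11.55 tcp [514.13 -59.92 206.79] F [-1.76 -0.11  4.05] Fty -0.19
t 11.8 tcp [514.14 -59.46 206.77] F [-1.19 -0.14  3.89] Fty -0.19
t 11.93 tcp [514.16 -59.46 206.77] F [-1.17 -0.83  4.1 ] Fty -0.87
t 12.05 tcp [514.16 -59.47 206.79] F [-2.15 -1.64  2.98] Fty -1.73
t 12.3 tcp [514.17 -59.15 206.8 ] F [-2.13 -1.04  4.33] Fty -1.12
t 12.43 tcp [514.17 -59.16 206.78] F [-0.96 -2.57  3.78] Fty -2.61
t 12.55 tcp [514.17 -59.12 206.79] F [-1.83 -1.24  3.43] Fty -1.32
```

```bash
for i in 1; do python3 -m creep '[[-0.5,0,0,0,0,0,255]]' >/dev/null; for k in 1 2 3 4; do python3 -m creep '[[0,0,0,0,0,0,255]]' >/dev/null; python3 -c "
from h import *;from bench import robot
st(robot)"; done; done
```

```text
t 12.8 tcp [514.19 -58.72 206.78] F [-1.99 -3.4   3.21] Fty -3.48
t 12.93 tcp [514.18 -58.7  206.79] F [-2.55 -3.    3.72] Fty -3.1
t 13.05 tcp [514.18 -58.66 206.75] F [-2.05 -3.04  3.84] Fty -3.12
t 13.18 tcp [514.18 -58.6  206.75] F [-2.   -3.76  3.06] Fty -3.83
```

```bash
python3 -m creep '[[0,-1,0,0,0,0,255],[0,-2,0,0,0,0,255],[0,-3,0,0,0,0,255],[0,-4,0,0,0,0,255],[0,-5,0,0,0,0,255]]' >/dev/null;  for k in 1 2 3; do python3 -m creep '[[0,0,0,0,0,0,255]]' >/dev/null; python3 -c "
from h import *;from bench import robot
st(robot)"; done
python3 -c "
from h import *;from bench import robot
import cv2
s=robot.snapshot('side'); cv2.imwrite('pics/s8.png',cv2.resize(s['color'][110:180,200:290],None,fx=8,fy=8,interpolation=cv2.INTER_CUBIC))
"
```

```text
t 13.93 tcp [514.18 -58.47 211.91] F [-1.65 -4.37  0.58] Fty -4.43
t 14.05 tcp [514.16 -58.46 211.89] F [-1.21 -4.59  1.63] Fty -4.63
t 14.18 tcp [514.19 -58.46 211.88] F [-1.34 -4.    1.64] Fty -4.05
```

View pics/s8.png

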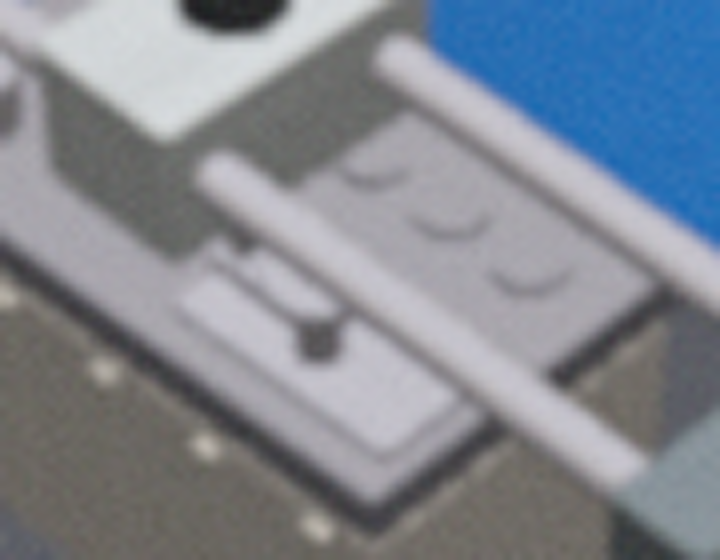

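```bash
python3 -m creep '[[0.4,0,0,0,0,0,255],[0.4,0,0,0,0,0,255]]' >/dev/null;  for k in 1 2 3; do python3 -m creep '[[0,-0.5,0,0,0,0,255],[0,-0.5,0,0,0,0,255]]' >/dev/null; python3 -c "
from h import *;from bench import robot
st(robot)";python3 -m creep '[[0,0,0,0,0,0,255]]' >/dev/null; python3 -c "
from h import *;from bench import robot
st(robot)"; done
```

```text
t 14.72 tcp [514.17 -58.57 212.1 ] F [-0.48 -3.03  0.69] Fty -3.05
t 14.85 tcp [514.15 -58.6  212.13] F [-1.   -1.43  0.62] Fty -1.47
t 15.1 tcp [514.17 -58.7  212.81] F [-2.43 -1.83  0.5 ] Fty -1.93
t 15.22 tcp [514.15 -58.73 212.79] F [-1.64 -1.78  1.85] Fty -1.84
t 15.47 tcp [514.16 -58.77 213.35] F [-0.75 -1.57  1.11] Fty -1.6
t 15.6 tcp [514.17 -58.79 213.36] F [-1.32 -1.63  1.45] Fty -1.68
```

```bash
for k in 1 2 3; do python3 -m creep '[[0,-0.3,0,0,0,0,255]]' >/dev/null; for j in 1 2 3; do python3 -m creep '[[0,0,0,0,0,0,255]]' >/dev/null; python3 -c "
from h import *;from bench import robot
st(robot)"; done; done
```

```text
t 15.85 tcp [514.14 -58.81 213.58] F [-2.34 -1.6   1.62] Fty -1.69
t 15.97 tcp [514.16 -58.81 213.61] F [-0.05 -0.61  1.15] Fty -0.61
t 16.1 tcp [514.15 -58.81 213.59] F [-1.44 -1.46  1.58] Fty -1.52
t 16.35 tcp [514.12 -58.82 213.68] F [-0.72 -1.49  0.51] Fty -1.52
t 16.48 tcp [514.15 -58.84 213.72] F [-0.49 -0.85  0.9 ] Fty -0.87
t 16.6 tcp [514.14 -58.81 213.71] F [-0.76 -1.11  0.04] Fty -1.14
t 16.85 tcp [514.13 -58.8  213.76] F [-0.65 -1.55 -1.01] Fty -1.58
t 16.98 tcp [514.12 -58.81 213.74] F [-1.13 -1.24 -1.85] Fty -1.28
t 17.1 tcp [514.11 -58.81 213.77] F [-0.24 -1.68 -2.07] Fty -1.69
```

```bash
python3 -m creep '[[0,0.25,0,0,0,0,255],[0,0.25,0,0,0,0,255]]' >/dev/null;  for k in 1 2 3; do python3 -m creep '[[0,0,0,0,0,0,255]]' >/dev/null; python3 -c "
from h import *;from bench import robot
st(robot)"; done
```

```text
t 17.48 tcp [514.1  -58.82 213.75] F [-0.03 -1.56 -2.91] Fty -1.56
t 17.6 tcp [514.11 -58.81 213.78] F [ 0.53 -1.73 -2.52] Fty -1.71
t 17.73 tcp [514.1  -58.81 213.76] F [ 0.28 -1.88 -3.09] Fty -1.87
```

```bash
python3 -m creep '[[0,0.3,0,0,0,0,255],[0,0.3,0,0,0,0,255]]' >/dev/null;  for k in 1 2 3; do python3 -m creep '[[0,0,0,0,0,0,255]]' >/dev/null; python3 -c "
from h import *;from bench import robot
st(robot)"; done
```

```text
t 18.1 tcp [514.14 -58.82 213.77] F [-1.33 -2.54 -1.86] Fty -2.59
t 18.23 tcp [514.14 -58.82 213.75] F [-2.   -0.55 -1.4 ] Fty -0.63
t 18.35 tcp [514.14 -58.8  213.72] F [-1.28 -2.29 -1.7 ] Fty -2.34
```

```bash
python3 -m creep '[[0,0.2,0,0,0,0,255],[0,0.2,0,0,0,0,255],[0,0.2,0,0,0,0,255]]' >/dev/null;  for k in 1 2 3; do python3 -m creep '[[0,0,0,0,0,0,255]]' >/dev/null; python3 -c "
from h import *;from bench import robot
st(robot)"; done
```

```text
t 18.85 tcp [514.16 -58.81 213.71] F [-2.11 -0.89  0.05] Fty -0.98
t 18.98 tcp [514.17 -58.86 213.68] F [-1.32 -1.19  2.19] Fty -1.25
t 19.1 tcp [514.17 -58.86 213.67] F [-2.49 -2.53  1.87] Fty -2.63
```

```bash
python3 -m creep '[[0,0,0,0,0,0,170],[0,0,0,0,0,0,150],[0,0,0,0,0,0,100],[0,0,0,0,0,0,60],[0,0,0,0,0,0,60]]'
python3 -m creep '[[0,0,0,0,0,0,60],[0,0,0,0,0,0,60],[0,0,0,0,0,0,60]]'
python3 -c "
from h import *;from bench import robot
import cv2
st(robot)
s=robot.snapshot('side'); cv2.imwrite('pics/s9.png',cv2.resize(s['color'][50:190,150:320],None,fx=4,fy=4,interpolation=cv2.INTER_CUBIC))
"
```

```text
time: 19.73
tool_pos: [0.5142, -0.0588, 0.2134]
ee_rot: [-1.571, -0.0, -1.612]
wrist_force: [0.1, 0.2, -0.2]
width: 0.0651
time: 20.1
tool_pos: [0.5142, -0.0588, 0.2134]
ee_rot: [-1.571, -0.0, -1.612]
wrist_force: [-0.4, 0.5, -0.3]
width: 0.0718
t 20.1 tcp [514.17 -58.84 213.43] F [-0.39  0.5  -0.34] Fty 0.49
```

View pics/s9.png

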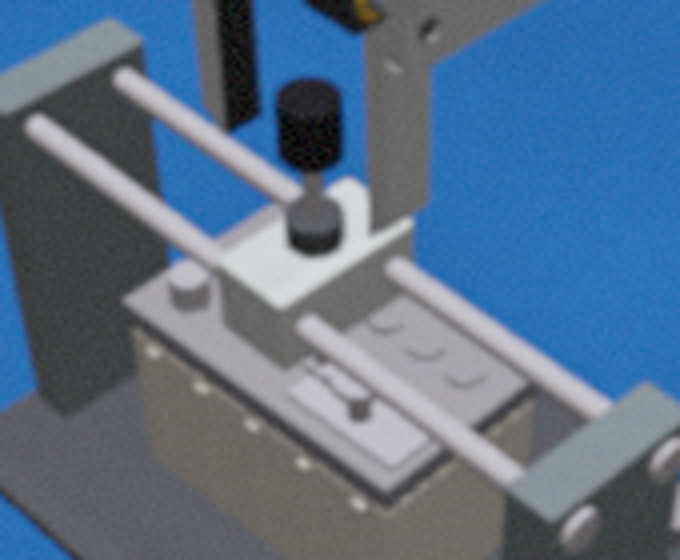

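```bash
python3 -m creep '[[0,-20,0,0,0,0,60],[0,-60,0,0,0,0,60],[0,-110,0,0,0,0,60],[0,-110,0,0,0,0,60],[0,-110,0,0,0,0,60]]'
python3 -c "
from h import *;from bench import robot
import cv2
st(robot)
s=robot.snapshot('side'); cv2.imwrite('pics/s10.png',cv2.resize(s['color'][50:190,150:320],None,fx=4,fy=4,interpolation=cv2.INTER_CUBIC))
for n in ['knob','battery']: print(n,robot.landmark_of(n,'side')[:1])
st(robot)
"
```

```text
time: 20.78
tool_pos: [0.5141, -0.0588, 0.3228]
ee_rot: [-1.571, 0.0, -1.612]
wrist_force: [-0.8, 0.4, -0.6]
width: 0.0719
t 20.77 tcp [514.08 -58.8  322.85] F [-0.76  0.37 -0.59] Fty 0.34
knob [{'point': [0.5153, -0.0633, 0.2332], 'p': 0.92}]
battery [{'point': [0.487, -0.0845, 0.008], 'p': 0.75}]
t 20.93 tcp [513.59 -58.69 321.37] F [-0.6   0.34 -0.65] Fty 0.32
```

View pics/s10.png

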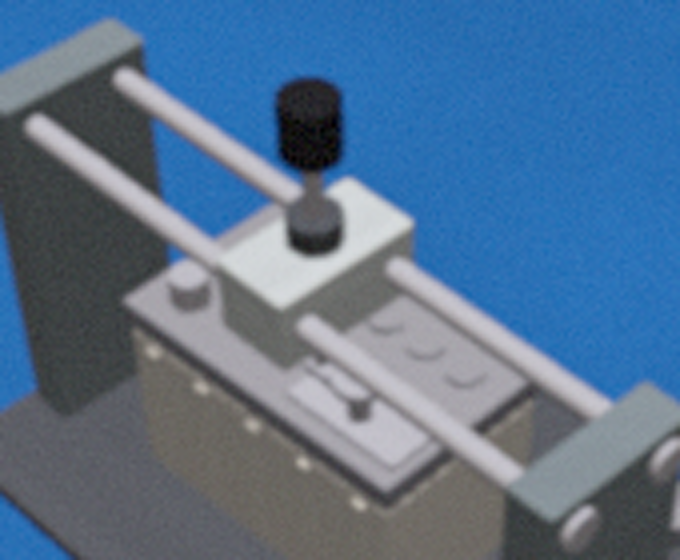

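```bash
python3 -c "
from bench import robot
print(robot.close_job())"
```

```text
the job is handed in; nothing more can be done
None
```

The probe is clipped on the mushroom-headed stud, and I handed the job in at about 21 s. No verdict was reported.

**What I did:**
1. I gripped the knob, slid the carriage to the stud's −y side, and pressed the plunger about 21 mm, clear of the stud.
2. I slid it back in small steps until the foot came against the stem. The wrist then read about 3.4 N sideways, roughly 2.7 N on the stem after rail friction.
3. I eased the knob up until the foot bore on the head, brought the wrist's vertical load close to zero, opened the gripper and withdrew upwards.

**What the last checks showed:**
- **Plunger:** the knob sits at z ≈ 0.233 m, so the plunger is at about 14 mm, matching the expected 14 mm. It looked the same in the pictures before and after the arm withdrew.
- **Battery:** its reported position changed by less than about 3 mm from the first pictures, within the measuring error.
- **Robot:** the gripper is clear of everything, about 90 mm above the knob.

**What was less certain:**
- The wrist force readings scatter by up to about 1 N, so the hook forces are estimates. The sideways reading peaked at about 4.6 N while I raised the knob. The upward pull briefly read about 3 N on top of the spring's roughly 3.5 N before I eased it. With the remaining side load I put the total at about 6.5 to 7 N, close to the 8 N limit.
- The last camera reading of the knob's y is 4 mm off the arm's own position at release (−0.063 against −0.059 m), about the detector's error.

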